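# Build up the control box in the assembly jig

## Robot

A 6-joint arm with a two-finger parallel gripper is mounted at the origin on a cart in front of the work surface, level with it; the furniture and walls round the work are solid. World frame = base frame: x ahead of the robot, y to its left, z up, the work surface at z = 0. Lengths are in m, angles in rad, forces in N, time in s.
With the tool pointing down it reaches from about 0.375 to 0.975 m from the base axis. Payload 3.8 kg.
Tool frame: the origin (TCP) lies at the very end of the fingers, on their centre line; the grasp point (between the pads) lies 19 mm behind it (bot.tcp_to_grasp is the z of the grasp point in the tool frame, in m); z points along the fingers, y is the direction in which the jaws open and shut (so a half turn about z gives the same grasp; the last joint's range is limited). The gripper opens to 85 mm and grips with 20 to 120 N. Pads are 22 mm wide; open, the fingers measure 114 mm over their backs; the gripper's body (76 mm by 85 mm) begins 54 mm behind the grasp point. The pads swing forward as they close: fully open they stand 13 mm farther back than shut.
Start: joints at [-1.31, 0.264, 1.604, -0, 1.274, -0.037], TCP at [0.198, -0.645, 0.231] pointing down, gripper open.
Joint ranges: [-2.63, 2.63], [-0.94, 2.18], [0.31, 2.57], [-1.31, 4.45], [0, 2.66], [-2.55, 2.55]. Speed limits (rad/s): [2.57, 2.57, 3.14, 3.14, 3.14, 3.14].

## Interface

Orientations are given as a rotation vector (axis times angle).
In Python, from workcell import status, vision, job, bot gives the robot as it stands.
- The arm moves only by the tool apply_moves, never from a script. Its argument "deltas" is a list of rows, each a list of 7 numbers: the shift along the tool's x, y, z in m, then the turn, a rotation vector about the tool's x, y, z in rad, then the closure, from 0 (fully open) to 1 (shut). In form: [[x, y, z, rx, ry, rz, jaw], ...]. A call has 1 to 8 rows; each row is the pose to reach, as a shift and turn from the pose commanded when the call began, along the tool's axes at that moment; what a row does not reach only later rows make up. A row lasts 1/12 s, in which the tool goes at most 41.7 mm and 7.16 degrees, less where a joint would pass 70% of its speed; a pose out of reach is approached as far as the arm can. A call with a gripper value outside its range is refused whole. The fingers move at their own pace and stop on an object; "squeeze" is the grip in N (left out, the last holds). Time passes only in rows, so rows that repeat a pose let the fingers close. It gives the time, the measured TCP pose, the force and the opening at its end, in the units of the state.
- status.read_state(): the state, without advancing time (a new reading comes with each control period).
- vision.read_camera(name): name is "scene" or "top" or "wrist"; returns the picture (420x560x3 uint8, red, green, blue); there is no depth.
- vision.get_calibration(name): a dict with "fov_y" (degrees; the focal length in pixels is half the picture's height over the tangent of half this angle, whatever the lens; pixels are square), "cx", "cy" (the principal point, pixels), "R" (3x3) and "t" (3): a world point X has camera coordinates R X + t; the wrist camera has in their place "tool_from_camera" (4x4, takes a point from camera to tool coordinates, whose origin is the TCP and whose axes are the flange's). Camera axes: x right, y down, z forward; pixel columns grow to the right and rows downward; lengths in m; the calibration is good to about 2 mm. A picture is of the moment at which its call begins: read the wrist's pose just before it. get_calibration takes no time and is no camera call.
- job.finish_job(): hands the job in, once; it reports no verdict.
The state is a dict: "time": time; "q": joint angles; "joint_vel": joint speeds; "joint_torque": joint torques, N m; "tool_pos": TCP position; "tcp_rot": TCP orientation; "wrist_force": force on the tool from outside, world axes, zero at the start; "torque": the same for the moment, N m; "width": opening from 0.0 (shut) to 1.0 (fully open).
Only numpy, scipy, OpenCV 4.12 (cv2) and the standard library are available. Lean on these libraries where they do the work, as an engineer would, in place of code of your own. Each camera call takes 0.05 s, during which the arm holds its last target. There are 200 camera calls.

## Task

Build up the little control box in the assembly jig: set the open chassis into the jig, then lay the battery flat on the cross ribs inside it, between the black posts, then put the circuit board with the metal can on top of the posts, can upwards, and finally close it with the finned cover, pushed fully home. Everything must sit level and square, and the card terminal, the solder spool and the orange bottle standing between the parts must stay where they are.

Things in the scene. Friction and masses are not known exactly. Their poses are not given: they have to be found in the camera images.
- jig_seat (a point): Assembly jig, fixed: dark steel plate 92 (x) x 116 (y) mm on feet, a white L-shaped locator about 10 mm high at each corner. Point: middle of the plate's top, 10 mm above the belt; y is the long axis, z up. The locators hold the chassis, long way along y, with 2.5 mm play all round; they slope outward at the top, and leave the middle 58 mm of the long sides free.
- chassis_mid (a point): Chassis, loose, 180 g: open aluminium tray 60 (x) x 82 (y) mm. Point: middle, 25 mm above its underside; y is the long axis, z up. The long sides are only 17 mm high, 60 mm apart outside: grip there across x, at the middle. End panels are 50 mm high (inside at y = +-38, but +-35 at their in-bent tops). Four black posts (x +-21 to +-27, y +-18 to +-30) are 31 mm high. Either way round in the jig.
- battery_mid (a point): Battery, loose, 60 g: flat dark block with pale top, 36 (x) x 56 (y) x 10 mm. Point: its middle, 5 mm above its underside. Grip across x. It goes on the two black cross ribs in the chassis, whose tops are 17 mm above the chassis underside, y along the chassis y, between the posts (42 mm apart in x), either way round.
- board_mid (a point): Main board, loose, 80 g: green board 50 (x) x 64 (y) x 2 mm with a steel can 28 (x) x 36 (y) x 14 mm on its middle. Point: middle, 8 mm above its underside. Grip the can across x. It lies on the chassis' four post tops (31 mm above the chassis underside), y along the chassis y, between lugs 54 mm apart in x, either way round. The larger board at the back is not wanted.
- cover_mid (a point): Cover, loose, 160 g: grey lid 71 (x) x 92 (y) x 47 mm standing on its long skirts. Point: middle, 23.5 mm above the lower edges. Fin block on top 44 (x) x 64 (y) x 14 mm: grip it across x. Inside 66 x 87 mm, 30 mm deep; its ceiling (6.5 mm above the point) rests on the end panels, 50 mm above the chassis underside; y along the chassis y, either way round.
- terminal: Card terminal, a bystander: white handset 146 (x) x 75 (y) x 28 mm lying on the belt; origin in the middle of its underside.
- spool: Solder spool, a bystander: blue and white reel, 52 mm across, 36 mm high; origin in the middle of its underside.
- bottle: Flux bottle, a bystander: small orange bottle with a black cap, 30 mm across, 58 mm high; origin in the middle of its underside.

How it is judged:
On the way, in this order (a step that is already met when the one before it is completed fails the run):
1. the chassis sits flat between the jig's locators (z of chassis_mid in the frame of jig_seat between 0.022 and 0.028 m and horizontal distance between chassis_mid and jig_seat below 0.006 m and angle between the y axis of chassis_mid and the y axis of jig_seat, either way round below 0.12 rad and angle between chassis_mid's own z axis and vertical below 0.06 rad), for 0.2 s.
2. the battery lies flat on the chassis ribs between the posts (z of battery_mid in the frame of chassis_mid between -0.006 and 0 m and x of battery_mid in the frame of chassis_mid between -0.006 and 0.006 m and y of battery_mid in the frame of chassis_mid between -0.01 and 0.01 m and angle between the y axis of battery_mid and the y axis of chassis_mid, either way round below 0.2 rad and angle between battery_mid's own z axis and vertical below 0.06 rad), for 0.2 s.
3. the board lies level on the four posts (z of board_mid in the frame of chassis_mid between 0.011 and 0.017 m and x of board_mid in the frame of chassis_mid between -0.006 and 0.006 m and y of board_mid in the frame of chassis_mid between -0.009 and 0.009 m and angle between the y axis of board_mid and the y axis of chassis_mid, either way round below 0.15 rad and angle between board_mid's own z axis and vertical below 0.06 rad), for 0.2 s.
4. the cover is fully down on the chassis, square (z of cover_mid in the frame of chassis_mid between 0.0155 and 0.0215 m and horizontal distance between cover_mid and chassis_mid below 0.007 m and angle between the y axis of cover_mid and the y axis of chassis_mid, either way round below 0.12 rad and angle between cover_mid's own z axis and vertical below 0.06 rad), for 0.2 s.
At the end, for the whole second after the job is handed in: Chassis flat in the jig (6 mm sideways, 0.12 rad), battery on the ribs (6 mm across, 10 mm along, 0.2 rad), board on the posts (6 mm across, 9 mm along, 0.15 rad), cover fully down (7 mm, 0.12 rad); each within 3 mm of its height and 0.06 rad of level, released and at rest (all of step 1 and all of step 2 and all of step 3 and all of step 4); the robot touches nothing.
It fails at once if the terminal, the spool or the bottle is shifted by more than 25 mm or tipped over (distance of any of terminal, spool, bottle from where it was at the start of the episode above 0.025 m or angle between any of terminal, spool, bottle's own z axis and vertical above 0.5 rad).
It also fails if it takes over 99 s, if anything falls off the work surface, if the arm or the gripper's body presses on something with over 40 N, if the wrist force passes 120 N, or if a joint passes its speed limit or range.

## Working session

There is one attempt and no reset: what is moved stays moved. The work goes in short steps, Python scripts to look and compute and a tool call to move; the robot and the scene stay as the last step left them, time stands still between calls to the robot, and variables do not carry over. Pictures are saved under pics/ and viewed, about 12 in all and at most 16, crops included, and the job is handed in when it is done.

Besides the shell and the picture viewer there is one more tool, called as a command line: name --pt "numbers of a row" for each row, then --argument value for the rest. apply_moves: Moves the arm, as the interface text tells. Its arguments: {"type":"object","properties":{"deltas":{"type":"array","items":{"type":"array","items":{"type":"number"}}},"squeeze":{"type":"number"}},"required":["deltas"]}

```bash
ls; mkdir -p pics
python3 - <<'E'
from workcell import status, vision, job, bot
import cv2, numpy as np
s=status.read_state(); print(s, bot.tcp_to_grasp)
for n in ["top","scene","wrist"]:
    im=vision.read_camera(n); cv2.imwrite(f"pics/{n}0.png",im[:,:,::-1]); print(n,vision.get_calibration(n))
E
```

```text
pics
{'time': 0.0, 'q': array([-1.30991308e+00,  2.64786172e-01,  1.60541259e+00,  6.56103702e-06,
        1.27369852e+00, -3.69097846e-02]), 'joint_vel': array([ 0.00091075,  0.00028829, -0.00123979,  0.00049897, -0.00169672,
        0.0008124 ]), 'joint_torque': array([-3.27013840e-04, -5.15117562e+01, -3.67313647e+01, -2.79824790e-04,
        1.27869731e-02, -1.98412636e-05]), 'tool_pos': array([ 0.19785267, -0.64456662,  0.22991895]), 'tcp_rot': array([-3.10456700e+00, -4.65702837e-01,  3.94479213e-04]), 'wrist_force': array([-0.55341964,  0.02246402,  0.16588451]), 'torque': array([ 0.01593773, -0.02662359,  0.01124207]), 'width': 1.0001071658359035} -0.0187
top {'fov_y': 49.43614712215056, 'cx': 278.77244143218957, 'cy': 208.63633991201084, 'R': array([[ 0.02840241, -0.99952853, -0.01166316],
       [-0.99758779, -0.02760406, -0.06369165],
       [ 0.06333967,  0.01344402, -0.99790147]]), 't': array([0.01436098, 0.56234802, 0.86703113])}
scene {'fov_y': 47.19934353428859, 'cx': 293.0102824316877, 'cy': 206.12383263454709, 'R': array([[-0.6067934 , -0.7945725 ,  0.02136116],
       [-0.54883611,  0.39938911, -0.73434819],
       [ 0.57496146, -0.45732141, -0.67843676]]), 't': array([0.38008386, 0.33878303, 0.57477118])}
wrist {'fov_y': 68.36112401215814, 'cx': 282.6842468486784, 'cy': 206.2865114415358, 'tool_from_camera': array([[ 6.05286200e-04, -9.63266888e-01, -2.68545221e-01,
         6.88088297e-02],
       [ 9.99999718e-01,  7.02489273e-04, -2.65871895e-04,
         4.50469187e-05],
       [ 4.44755730e-04, -2.68544985e-01,  9.63267042e-01,
        -1.42424323e-01],
       [ 0.00000000e+00,  0.00000000e+00,  0.00000000e+00,
         1.00000000e+00]])}
```

View pics/top0.png

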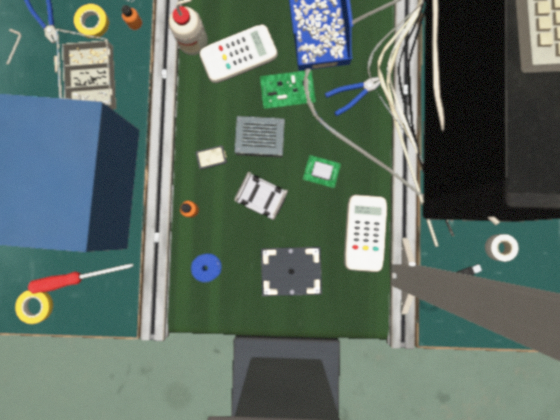

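View pics/scene0.png

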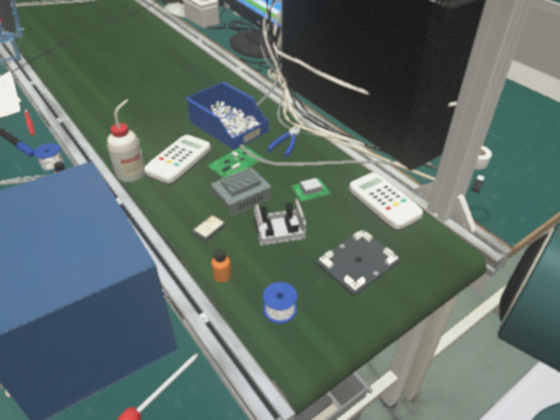

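The top view shows the jig at (291,271), chassis (261,195), battery (211,157), board (322,171) and cover (260,135). The bystanders are the spool (206,268), bottle (189,208) and terminal (366,232). Next I'll get coarse positions, then refine them with the wrist camera.

```bash
cat > h.py <<'E'
from workcell import status, vision, job, bot
import cv2, numpy as np
from scipy.spatial.transform import Rotation as Ro
def pose():
    s=status.read_state(); return np.array(s["tool_pos"]), Ro.from_rotvec(s["tcp_rot"]).as_matrix(), s
def cam(name, P=None):
    c=vision.get_calibration(name); f=210/np.tan(np.radians(c["fov_y"]/2))
    if name=="wrist":
        p,R=P; T=np.array(c["tool_from_camera"]); Rw=R@T[:3,:3]; o=p+R@T[:3,3]
    else:
        Rw=np.array(c["R"]).T; o=-Rw@np.array(c["t"])
    return f,c["cx"],c["cy"],Rw,o
def ray(name,uv,z,P=None):
    f,cx,cy,Rw,o=cam(name,P); uv=np.atleast_2d(np.asarray(uv,float))
    d=np.c_[(uv[:,0]-cx)/f,(uv[:,1]-cy)/f,np.ones(len(uv))]@Rw.T
    return o+d*((z-o[2])/d[:,2])[:,None]
def proj(name,X,P=None):
    f,cx,cy,Rw,o=cam(name,P); c=(np.atleast_2d(X)-o)@Rw; return c[:,:2]/c[:,2:]*f+[cx,cy]
def go(tcp,yaw):
    """delta in current tool axes to reach tcp with the tool pointing down and jaws (tool y) along yaw (mod pi)."""
    p,R,s=pose(); best=None
    for k in (0,np.pi):
        y=np.array([np.cos(yaw+k),np.sin(yaw+k),0]); z=np.array([0,0,-1.]); x=np.cross(y,z)
        r=Ro.from_matrix(R.T@np.c_[x,y,z]).as_rotvec()
        if best is None or np.linalg.norm(r)<np.linalg.norm(best): best=r
    d=R.T@(np.asarray(tcp)-p); print("delta mm",np.round(d*1e3,1),"rot",np.round(best,4),"q6 %.2f"%s["q"][5],"t %.2f"%s["time"])
def grab(name,fn):
    p,R,s=pose(); im=vision.read_camera(name); cv2.imwrite(f"pics/{fn}.png",im[:,:,::-1]); np.savez(f"pics/{fn}.npz",p=p,R=R,im=im); return im,(p,R)
def load(fn):
    d=np.load(f"pics/{fn}.npz"); return d["im"],(d["p"],d["R"])
E
python3 - <<'E'
from h import *
for n,uv,z in [("jig",(291,271),.01),("chassis",(261,195),.03),("battery",(211,157),.01),("board",(322,171),.01),("cover",(260,135),.047),("spool",(206,268),.036),("bottle",(189,208),.058),("term",(366,232),.028)]:
    X=ray("top",uv,z)[0]; print(n,np.round(X,3),"scene px",np.round(proj("scene",X)[0]))
print(cam("top")[4]); go([.30,-.1,.3],1.57)
E
```

```text
jig [0.442 0.003 0.01 ] scene px [357. 259.]
chassis [0.586 0.065 0.03 ] scene px [278. 218.]
battery [0.661 0.167 0.01 ] scene px [208. 226.]
board [ 0.639 -0.053  0.01 ] scene px [310. 186.]
cover [0.699 0.069 0.047] scene px [241. 179.]
spool [0.444 0.164 0.036] scene px [280. 294.]
bottle [0.556 0.196 0.058] scene px [223. 250.]
term [ 0.521 -0.138  0.028] scene px [384. 194.]
[0.50566616 0.01822092 0.90119601]
delta mm [ 257.4 -490.9  -68.9] rot [-1.800e-03  2.000e-04  2.986e-01] q6 -0.04 t 0.15
```

Run:
```python
from h import *
print("tcp top",proj("top",[.198,-.645,.23]),"scene",proj("scene",[.198,-.645,.23]),proj("scene",[.1,-.4,.5]),"nadir",proj("top",[.5057,.0182,0]))
b=ray("top",[[393,264],[393,287],[410,268],[410,290]],0); print(b)
for z in (0,.2,.4,.6): print(z,proj("scene",[[.44,-.205,z]]),proj("top",[[.44,-.205,z]]))
print(cam("scene")[4])
im,_=grab("scene","s1"); t,_=grab("top","t1")
cv2.imwrite("pics/a.png",np.hstack([cv2.resize(im[0:300,380:560],(360,600))[:,:,::-1],cv2.resize(t[200:420,340:560],(440,440))[:,:,::-1].repeat(1,0)[:600] if 0 else cv2.copyMakeBorder(cv2.resize(t[200:420,340:560],(440,440)),0,160,0,0,cv2.BORDER_CONSTANT)[:,:,::-1]]))
```

```text
tcp top [[749.62836119 470.36841195]] scene [[744.53350481  92.04949444]] [[947.32351812 -39.30678367]] nadir [[284.11537168 237.73627751]]
[[ 0.46043815 -0.19639367  0.        ]
 [ 0.41578248 -0.19695215  0.        ]
 [ 0.45361917 -0.22964838  0.        ]
 [ 0.41096174 -0.23008126  0.        ]]
0 [[436.96897951 214.16745633]] [[397.28246289 274.63472911]]
0.2 [[464.43965486 125.71735447]] [[429.89767862 285.26310408]]
0.4 [[5.03377024e+02 3.46782524e-01]] [[488.92086998 304.49709028]]
0.6 [[ 562.85430933 -191.15822658]] [[628.24207267 349.89792389]]
[0.08609746 0.4295531  0.63061157]
```

View pics/a.png

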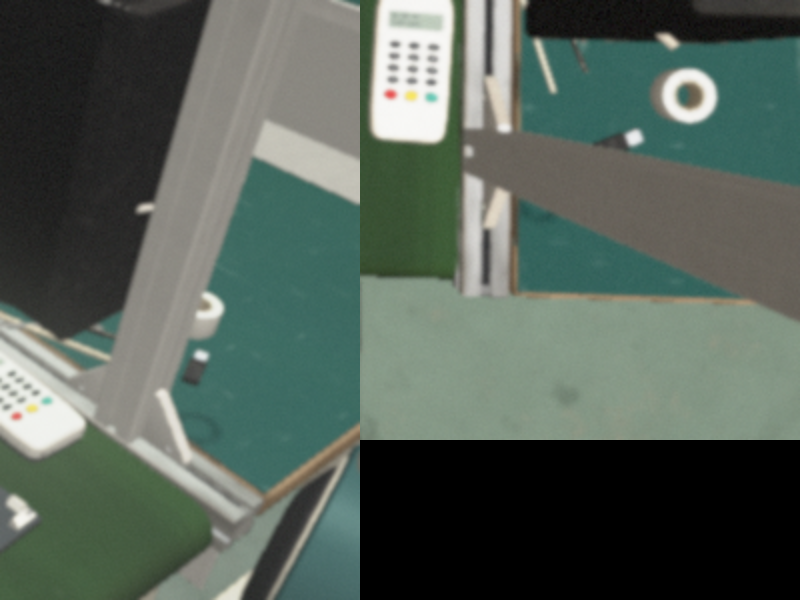

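There is a vertical pillar at about x 0.415–0.46, y −0.195 to −0.235, between the start pose and the work. I'll swing past it retracted, with the wrist camera facing inward.

```bash
cat >> h.py <<'E'
def rows(wps):
    """wps: (x,y,z,heading of tool x deg) -> rows in tool frame now, tool down"""
    p,R,s=pose(); out=[]
    for x,y,z,h in wps:
        h=np.radians(h); X=np.array([np.cos(h),np.sin(h),0]); Z=np.array([0,0,-1.]); Y=np.cross(Z,X)
        r=Ro.from_matrix(R.T@np.c_[X,Y,Z]).as_rotvec(); d=R.T@(np.array([x,y,z])-p)
        out.append([*np.round(d,4).tolist(),*np.round(r,3).tolist()])
        print(out[-1])
    print("t",s["time"],"q",np.round(s["q"],2))
E
python3 - <<'E'
from h import *
th=np.radians([-67,-56,-45]);r=[.58,.48,.39];
rows([(a*np.cos(t),a*np.sin(t),.25,h) for t,a,h in zip(th,r,[57,97,135])])
E
```

```text
[0.06, -0.0978, -0.0193, -0.001, -0.0, -0.697]
[0.1398, -0.2155, -0.0191, -0.001, -0.001, -1.395]
[0.1827, -0.3301, -0.019, -0.001, -0.001, -2.058]
t 0.25 q [-1.31  0.26  1.6  -0.    1.27 -0.04]
```

apply_moves --pt "0.01 -0.016 -0.004 0 0 -0.12 0" --pt "0.02 -0.033 -0.008 0 0 -0.24 0" --pt "0.03 -0.05 -0.012 0 0 -0.36 0" --pt "0.04 -0.066 -0.016 0 0 -0.48 0" --pt "0.05 -0.082 -0.019 0 0 -0.6 0" --pt "0.063 -0.1 -0.019 0 0 -0.72 0" --pt "0.077 -0.12 -0.019 0 0 -0.84 0" --pt "0.09 -0.14 -0.019 0 0 -0.96 0"

```text
time: 0.92
tool_pos: [0.2432, -0.484, 0.2503]
tcp_rot: [2.535, 1.855, 0.0]
wrist_force: [-0.3, 0.7, 0.4]
width: 0.999
```

Run:
```python
from h import *
print(pose()[0]); rows([(.276,-.276,.25,135)])
```

```text
[ 0.24324783 -0.48401196  0.25030651]
[0.2082, -0.0317, 0.0003, 0.0, 0.0, -1.093]
t 0.9167 q [-1.15 -0.    1.87  0.    1.28 -0.84]
```

apply_moves --pt "0.023 -0.004 0 0 0 -0.12 0" --pt "0.046 -0.007 0 0 0 -0.24 0" --pt "0.07 -0.011 0 0 0 -0.36 0" --pt "0.1 -0.015 0 0 0 -0.48 0" --pt "0.13 -0.02 0 0 0 -0.6 0" --pt "0.16 -0.024 0 0 0 -0.72 0" --pt "0.19 -0.028 0 0 0 -0.85 0" --pt "0.208 -0.032 0 0 0 -0.975 0"

```text
time: 1.58
tool_pos: [0.2766, -0.2748, 0.2501]
tcp_rot: [-1.376, -2.824, -0.002]
wrist_force: [-0.1, -0.9, -0.1]
width: 1.002
```

Run:
```python
from h import *
print(pose()[0]); 
rows([(.388*np.cos(t),.388*np.sin(t),.25,h) for t,h in zip(np.radians([-40,-34.5,-29,-23.5,-18,-12.5]),[136,142,148,154,160,167])]+[(.40,-.06,.25,173),(.42,-.04,.25,180)])
```

```text
[ 0.27664182 -0.27478617  0.25012595]
[0.0073, 0.0319, 0.0002, 0.001, -0.0, -0.139]
[0.0168, 0.0679, 0.0002, 0.001, -0.0, -0.244]
[0.0296, 0.1028, 0.0002, 0.001, -0.0, -0.348]
[0.0458, 0.1363, 0.0003, 0.001, -0.0, -0.453]
[0.0651, 0.1682, 0.0003, 0.001, -0.0, -0.558]
[0.0873, 0.198, 0.0003, 0.001, -0.0, -0.68]
[0.0932, 0.2295, 0.0004, 0.001, -0.0, -0.785]
[0.0966, 0.2576, 0.0004, 0.001, -0.0, -0.907]
t 1.5833 q [-0.85 -0.32  2.14  0.    1.32 -1.51]
```

apply_moves --pt "0.007 0.032 0 0 0 -0.12 0" --pt "0.017 0.068 0 0 0 -0.24 0" --pt "0.03 0.103 0 0 0 -0.35 0" --pt "0.046 0.136 0 0 0 -0.45 0" --pt "0.065 0.168 0 0 0 -0.56 0" --pt "0.087 0.198 0 0 0 -0.68 0" --pt "0.093 0.23 0 0 0 -0.79 0" --pt "0.097 0.258 0 0 0 -0.907 0"

```text
time: 2.25
tool_pos: [0.422, -0.0405, 0.2505]
tcp_rot: [-0.001, 3.14, 0.0]
wrist_force: [0.7, -0.9, 0.1]
width: 0.999
```

Run:
```python
from h import *
print(pose()[0]); rows([(.52,.03,.25,180)])
```

```text
[ 0.42201114 -0.04053075  0.25054159]
[-0.098, 0.0705, 0.0007, 0.0, 0.001, 0.0]
t 2.25 q [-0.15 -0.24  2.08  0.    1.3  -1.73]
```

apply_moves --pt "-0.03 0.02 0 0 0 0 0" --pt "-0.06 0.045 0 0 0 0 0" --pt "-0.09 0.065 0 0 0 0 0" --pt "-0.098 0.07 0 0 0 0 0" --pt "-0.098 0.07 0 0 0 0 0"

```text
time: 2.67
tool_pos: [0.5217, 0.0279, 0.2499]
tcp_rot: [-0.007, -3.141, -0.0]
wrist_force: [-0.1, -0.4, 0.3]
width: 0.999
```

Run:
```python
from h import *
im,P=grab("wrist","w1"); print(P[0])
for n,X in dict(jig=(.442,.003,.01),ch=(.586,.065,.03),bat=(.661,.167,.01),bd=(.639,-.053,.01),cov=(.699,.069,.047)).items(): print(n,proj("wrist",X,P))
```

```text
[0.52166401 0.02785277 0.24988303]
jig [[260.99958803 109.25591536]]
ch [[312.39761337 229.88443485]]
bat [[384.25191139 276.21592139]]
bd [[222.83104897 262.10495219]]
cov [[314.78160509 317.08041596]]
```

View pics/w1.png

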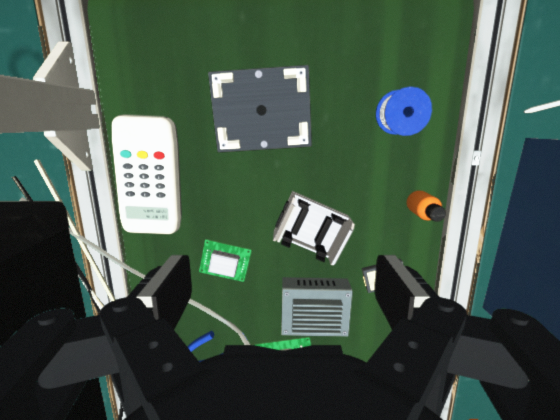

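The wrist view shows the jig at (261,109), chassis (315,228), board (224,262), cover (316,308) and battery (~382,275), all matching the projections. Now I'll fit the jig plate and move closer over the chassis.

```bash
cat >> h.py <<'E'
def blob(im,roi,kind):
    """largest blob: kind 'nongreen' (not the belt)..; returns contour in full px"""
    u0,u1,v0,v1=roi; s=im[v0:v1,u0:u1]; b=s.astype(int)
    if kind=="nongreen": m=(b[:,:,1]-np.maximum(b[:,:,0],b[:,:,2])<12)
    if kind=="bright": m=b.min(2)>120
    if kind=="pcb": m=(b[:,:,1]-b[:,:,0]>40)&(b[:,:,1]>90)
    if kind=="dark": m=b.max(2)<60
    m=cv2.morphologyEx(m.astype(np.uint8),cv2.MORPH_OPEN,np.ones((3,3)))
    cs=cv2.findContours(m,cv2.RETR_EXTERNAL,cv2.CHAIN_APPROX_NONE)[0]
    c=max(cs,key=cv2.contourArea); return c.reshape(-1,2)+[u0,v0]
def rect(name,c,z,P=None):
    X=ray(name,c,z,P)[:,:2]; r=cv2.minAreaRect((X*1000).astype(np.float32)); 
    b=cv2.boxPoints(r); e=[b[1]-b[0],b[2]-b[1]]; L=max(e,key=np.linalg.norm); 
    a=np.degrees(np.arctan2(L[1],L[0]))%180
    print("centre",np.round(r[0],1),"size",np.round(sorted(r[1]),1),"long axis deg %.1f"%a); return np.array(r[0])/1e3,a
E
python3 - <<'E'
from h import *
im,P=load("w1")
c=blob(im,(190,330,45,170),"nongreen"); rect("wrist",c,.01,P)
c=blob(im,(190,265,230,290),"nongreen"); rect("wrist",c,.002,P)
c=blob(im,(265,360,275,345),"nongreen"); rect("wrist",c,.03,P)
t,_=load("t1")
c=blob(t,(250,335,235,310),"nongreen"); rect("top",c,.01)
rows([(.567,.062,.17,180)])
E
```

```text
centre [442.6   3.1] size [ 91.3 115.1] long axis deg 93.4
centre [644.6 -54.3] size [33.6 36.8] long axis deg 74.8
centre [696.   72.6] size [87.1 91.6] long axis deg 89.8
centre [441.7   3.2] size [ 92.3 115.7] long axis deg 93.3
[-0.0467, 0.0354, 0.0797, -0.0, -0.002, -0.005]
t 2.7167 q [ 0.   -0.04  1.91 -0.    1.28 -1.56]
```

apply_moves --pt "-0.012 0.009 0.02 0 0 0 0" --pt "-0.024 0.018 0.04 0 0 0 0" --pt "-0.036 0.027 0.06 0 0 0 0" --pt "-0.047 0.035 0.08 0 0 0 0" --pt "-0.047 0.035 0.08 0 0 0 0"

```text
time: 3.13
tool_pos: [0.5646, 0.0606, 0.1659]
tcp_rot: [-0.012, -3.134, 0.001]
wrist_force: [-1.3, 0.9, -0.9]
width: 1.0
```

Run:
```python
from h import *
im,P=grab("wrist","w2"); print(P[0])
cv2.imwrite("pics/w2c.png",cv2.resize(im[60:360,180:480],(600,600),interpolation=2)[:,:,::-1])
```

```text
[0.56457745 0.06058965 0.16589334]
```

View pics/w2c.png

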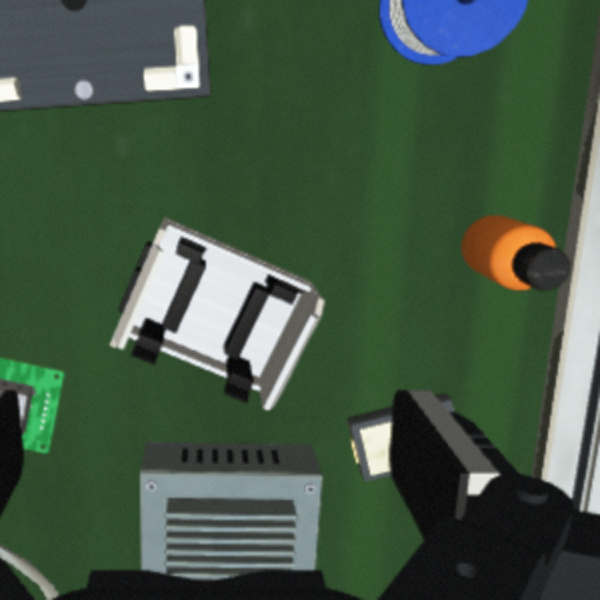

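The chassis' long axis is about 66° in the world. Its panel corners are near (262,171), (341,210), (314,264) and (237,233) in full pixels, with post tops around centre (287,218). I'll check both estimates and where the open finger tips really are.

Run:
```python
from h import *
im,P=load("w2")
f=lambda a:np.array(a)/2.+[180,60]
pc=ray("wrist",f([(165,222),(322,300),(268,408),(115,347)]),.05,P); print(np.round(pc.mean(0),4),np.linalg.norm(np.diff(pc,axis=0),axis=1))
po=ray("wrist",f([(190,248),(280,290),(238,385),(148,345)]),.031,P); print(np.round(po.mean(0),4),np.linalg.norm(np.diff(po,axis=0),axis=1))
e=ray("wrist",f([(175,226),(310,284)]),.017,P);d=e[1]-e[0];print("side angle",np.degrees(np.arctan2(d[1],d[0])))
d=(po[1]-po[0])+(po[2]-po[3]);print("posts",np.degrees(np.arctan2(d[1],d[0])))
d=(pc[1]-pc[0])+(pc[2]-pc[3]);print("panel",np.degrees(np.arctan2(d[1],d[0])))
T=np.array([[x,y,z] for z in (0,-.013,-.02) for x in (-.011,.011) for y in (.0425,.057)])
print(np.c_[T,proj("wrist",P[0]+T@P[1].T,P).round(),((proj("wrist",P[0]+T@P[1].T,P)-[180,60])*2).round()])
```

```text
[0.5816 0.0663 0.05  ] [0.07582511 0.05586209 0.07485187]
[0.5862 0.0648 0.031 ] [0.04619703 0.05130415 0.04782254]
side angle 66.10297588131765
posts 64.13975502774845
panel 64.5928778212647
[[-1.10e-02  4.25e-02  0.00e+00  3.65e+02  2.79e+02  3.70e+02  4.38e+02]
 [-1.10e-02  5.70e-02  0.00e+00  3.93e+02  2.79e+02  4.27e+02  4.38e+02]
 [ 1.10e-02  4.25e-02  0.00e+00  3.68e+02  2.39e+02  3.77e+02  3.58e+02]
 [ 1.10e-02  5.70e-02  0.00e+00  3.98e+02  2.39e+02  4.36e+02  3.58e+02]
 [-1.10e-02  4.25e-02 -1.30e-02  3.72e+02  2.93e+02  3.84e+02  4.65e+02]
 [-1.10e-02  5.70e-02 -1.30e-02  4.03e+02  2.93e+02  4.46e+02  4.65e+02]
 [ 1.10e-02  4.25e-02 -1.30e-02  3.76e+02  2.49e+02  3.92e+02  3.79e+02]
 [ 1.10e-02  5.70e-02 -1.30e-02  4.08e+02  2.49e+02  4.56e+02  3.79e+02]
 [-1.10e-02  4.25e-02 -2.00e-02  3.77e+02  3.01e+02  3.93e+02  4.82e+02]
 [-1.10e-02  5.70e-02 -2.00e-02  4.09e+02  3.01e+02  4.58e+02  4.82e+02]
 [ 1.10e-02  4.25e-02 -2.00e-02  3.81e+02  2.56e+02  4.02e+02  3.92e+02]
 [ 1.10e-02  5.70e-02 -2.00e-02  4.14e+02  2.56e+02  4.69e+02  3.92e+02]]
```

Run:
```python
from h import *
print(pose()[0],pose()[2]["joint_vel"].round(3)); rows([(.584,.0655,.14,65.3)])
```

```text
[0.56467132 0.06015264 0.16777221] [-0.008 -0.04  -0.03  -0.006  0.022 -0.003]
[-0.0195, 0.0055, 0.0277, -0.007, -0.003, 1.995]
t 3.1833 q [ 0.06  0.12  1.9  -0.    1.13 -1.5 ]
```

apply_moves --pt "-0.005 0.002 0 0 0 0.12 0" --pt "-0.01 0.004 0 0 0 0.24 0" --pt "-0.015 0.005 0.005 0 0 0.36 0" --pt "-0.02 0.0055 0.01 0 0 0.48 0" --pt "-0.02 0.0055 0.02 0 0 0.6 0" --pt "-0.02 0.0055 0.028 0 0 0.72 0" --pt "-0.02 0.0055 0.028 0 0 0.84 0" --pt "-0.02 0.0055 0.028 0 0 0.96 0"

```text
time: 3.85
tool_pos: [0.5863, 0.065, 0.1434]
tcp_rot: [1.47, 2.776, -0.001]
wrist_force: [-0.1, 0.4, 0.0]
width: 1.002
```

apply_moves --pt "0 0 0 0 0 0.12 0" --pt "0 0 0 0 0 0.24 0" --pt "0 0 0 0 0 0.36 0" --pt "0 0 0 0 0 0.48 0" --pt "0 0 0 0 0 0.6 0" --pt "0 0 0 0 0 0.72 0" --pt "0 0 0 0 0 0.84 0" --pt "0 0 0 0 0 0.96 0"

```text
time: 4.52
tool_pos: [0.587, 0.0651, 0.1445]
tcp_rot: [2.585, 1.783, 0.002]
wrist_force: [-0.6, -0.6, -0.3]
width: 1.002
```

Run:
```python
from h import *
print(pose()[0],pose()[2]["joint_vel"].round(3)); rows([(.584,.0655,.0,65.3)])
```

```text
[0.58701409 0.06505046 0.14445637] [-2.000e-03 -0.000e+00  0.000e+00  2.000e-03  1.000e-03  1.428e+00]
[-0.0007, -0.0032, 0.1445, 0.002, -0.0, 0.068]
t 4.5167 q [ 0.07  0.17  1.88 -0.    1.09  0.43]
```

apply_moves --pt "-0.0007 -0.003 0.02 0 0 0.065 0" --pt "-0.0007 -0.003 0.04 0 0 0.065 0" --pt "-0.0007 -0.003 0.06 0 0 0.065 0" --pt "-0.0007 -0.003 0.075 0 0 0.065 0" --pt "-0.0007 -0.003 0.075 0 0 0.065 0" --pt "-0.0007 -0.003 0.075 0 0 0.065 0"

```text
time: 5.02
tool_pos: [0.5834, 0.0658, 0.068]
tcp_rot: [-2.637, -1.707, 0.002]
wrist_force: [1.4, 0.0, 0.3]
width: 1.0
```

Run:
```python
from h import *
im,P=grab("wrist","w3"); print(P[0]); rows([(.584,.0655,.0,65.3)])
X=np.array([.584,.0655,0]);a=np.radians(65.3);ux=np.array([np.sin(a),-np.cos(a),0]);uy=np.array([np.cos(a),np.sin(a),0])
pts=[X+sx*.024*ux+sy*.024*uy+[0,0,.031] for sx in(-1,1) for sy in (-1,1)]
q=proj("wrist",pts,P)
v=im.copy()
for p in q: cv2.circle(v,tuple(int(round(t)) for t in p),3,(255,0,0),1)
cv2.imwrite("pics/w3m.png",v[:,:,::-1])
```

```text
[0.58343111 0.06577661 0.06800833]
[-0.0008, -0.0005, 0.069, 0.001, -0.001, 0.009]
t 5.0667 q [ 0.07  0.25  1.94 -0.    0.95  0.49]
```

View pics/w3m.png

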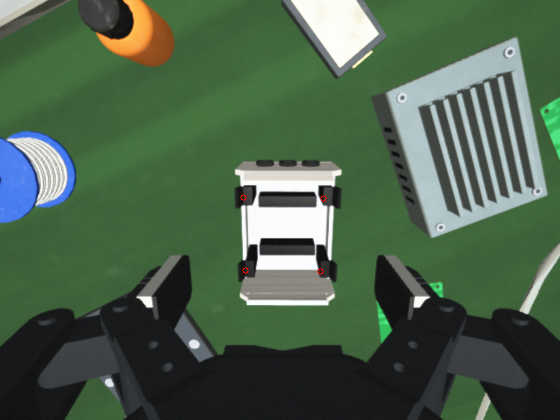

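The chassis is square to the jaws. Post tops are at (245,197), (329,197), (246,270) and (330,268), about 2.5 mm toward +tool y of the estimate and correct along its length. Descending and gripping.

apply_moves --pt "0 0.002 0.02 0 0 0.008 0" --pt "0 0.002 0.04 0 0 0.008 0" --pt "0 0.002 0.055 0 0 0.008 0" --pt "0 0.002 0.067 0 0 0.008 0" --pt "0 0.002 0.067 0 0 0.008 0" --pt "0 0.002 0.067 0 0 0.008 0"

```text
time: 5.57
tool_pos: [0.5865, 0.0659, 0.001]
tcp_rot: [2.643, 1.697, 0.0]
wrist_force: [-0.3, -0.8, -0.6]
width: 1.002
```

apply_moves --pt "0 0 0 0 0 0 0.3" --pt "0 0 0 0 0 0 0.4" --pt "0 0 0 0 0 0 0.5" --pt "0 0 0 0 0 0 0.5" --pt "0 0 0 0 0 0 0.5" --pt "0 0 0 0 0 0 0.5" --squeeze 40

```text
time: 6.07
tool_pos: [0.5878, 0.0661, 0.0022]
tcp_rot: [2.642, 1.697, 0.004]
wrist_force: [-0.5, 0.4, 6.0]
width: 0.686
```

apply_moves --pt "0 0 -0.01 0 0 0 0.6" --pt "0 0 -0.025 0 0 0 0.6" --pt "0 0 -0.045 0 0 0 0.6" --pt "0 0 -0.06 0 0 0 0.6" --pt "0 0 -0.06 0 0 0 0.6" --pt "0 0 -0.06 0 0 0 0.6"

```text
time: 6.57
tool_pos: [0.5869, 0.0661, 0.0614]
tcp_rot: [2.642, 1.697, 0.003]
wrist_force: [-0.6, -0.8, -3.3]
width: 0.689
```

Run:
```python
from h import *
im,P=grab("wrist","w4"); print(P[0],pose()[2]["width"]); rows([(.4423,.0032,.06,93.4)])
cv2.imwrite("pics/w4c.png",im[:,:,::-1])
```

```text
[0.58694379 0.06611285 0.06139382] 0.6889117957609772
[-0.1168, -0.1044, 0.0002, -0.0, 0.0, -0.488]
t 6.6167 q [ 0.07  0.27  1.94 -0.    0.93  0.5 ]
```

View pics/w4c.png

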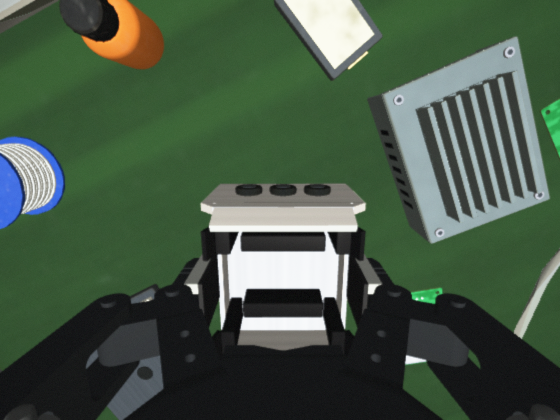

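Run:
```python
from h import *
im,P=load("w4")
T=np.array([(.041,0,.0022),(.041,0,-.0478),(.038,0,-.0478),(.035,0,-.0478),(.011,0,-.0148),(-.011,0,-.0148),(.041,-.03,.0022),(.041,.03,.0022)])
print(np.c_[T,proj("wrist",P[0]+T@P[1].T,P).round(1), proj("wrist",P[0]+(T+[.002,0,0])@P[1].T,P)[:,1].round(1)])
g=im[:,270].astype(int).sum(1); print([(v,g[v]) for v in range(176,250)])
```

```text
[[ 4.100e-02  0.000e+00  2.200e-03  2.815e+02  1.804e+02  1.762e+02]
 [ 4.100e-02  0.000e+00 -4.780e-02  2.809e+02  2.098e+02  2.038e+02]
 [ 3.800e-02  0.000e+00 -4.780e-02  2.809e+02  2.188e+02  2.128e+02]
 [ 3.500e-02  0.000e+00 -4.780e-02  2.809e+02  2.276e+02  2.218e+02]
 [ 1.100e-02  0.000e+00 -1.480e-02  2.813e+02  2.536e+02  2.495e+02]
 [-1.100e-02  0.000e+00 -1.480e-02  2.814e+02  2.971e+02  2.933e+02]
 [ 4.100e-02 -3.000e-02  2.200e-03  2.182e+02  1.804e+02  1.762e+02]
 [ 4.100e-02  3.000e-02  2.200e-03  3.447e+02  1.804e+02  1.763e+02]]
[(176, np.int64(202)), (177, np.int64(201)), (178, np.int64(203)), (179, np.int64(206)), (180, np.int64(205)), (181, np.int64(208)), (182, np.int64(211)), (183, np.int64(249)), (184, np.int64(328)), (185, np.int64(316)), (186, np.int64(225)), (187, np.int64(139)), (188, np.int64(125)), (189, np.int64(125)), (190, np.int64(115)), (191, np.int64(138)), (192, np.int64(201)), (193, np.int64(270)), (194, np.int64(345)), (195, np.int64(354)), (196, np.int64(348)), (197, np.int64(358)), (198, np.int64(362)), (199, np.int64(350)), (200, np.int64(349
[... 378 characters left out ...]
(218, np.int64(578)), (219, np.int64(583)), (220, np.int64(582)), (221, np.int64(587)), (222, np.int64(593)), (223, np.int64(596)), (224, np.int64(608)), (225, np.int64(672)), (226, np.int64(734)), (227, np.int64(739)), (228, np.int64(739)), (229, np.int64(739)), (230, np.int64(721)), (231, np.int64(568)), (232, np.int64(173)), (233, np.int64(44)), (234, np.int64(47)), (235, np.int64(76)), (236, np.int64(118)), (237, np.int64(152)), (238, np.int64(156)), (239, np.int64(148)), (240, np.int64(145)), (241, np.int64(149)), (242, np.int64(137)), (243, np.int64(133)), (244, np.int64(135)), (245, np.int64(134)), (246, np.int64(130)), (247, np.int64(125)), (248, np.int64(126)), (249, np.int64(126))]
```

apply_moves --pt "-0.017 -0.015 0 0 0 -0.07 0.6" --pt "-0.034 -0.03 0 0 0 -0.14 0.6" --pt "-0.05 -0.045 0 0 0 -0.21 0.6" --pt "-0.067 -0.06 0 0 0 -0.28 0.6" --pt "-0.084 -0.075 0 0 0 -0.35 0.6" --pt "-0.1 -0.09 0 0 0 -0.42 0.6" --pt "-0.116 -0.104 0 0 0 -0.488 0.6" --pt "-0.1165 -0.104 0 0 0 -0.488 0.6"

```text
time: 7.28
tool_pos: [0.4367, 0.0027, 0.0574]
tcp_rot: [-2.148, -2.283, 0.01]
wrist_force: [-0.7, 0.2, -2.9]
width: 0.692
```

apply_moves --pt "0 0 0.01 0 0 0 0.6" --pt "0 0 0.02 0 0 0 0.6" --pt "0 0 0.025 0 0 0 0.6" --pt "0 0 0.025 0 0 0 0.6" --pt "0 0 0.025 0 0 0 0.6"

```text
time: 7.7
tool_pos: [0.4429, 0.0036, 0.0342]
tcp_rot: [-2.154, -2.285, 0.002]
wrist_force: [-0.1, 0.2, -2.2]
width: 0.691
```

Run:
```python
from h import *
im,P=grab("wrist","w5"); print(P[0]); rows([(.4423,.0037,.0122,93.4)])
im,_=grab("scene","s5"); cv2.imwrite("pics/s5c.png",cv2.resize(im[200:320,290:450],(800,600),interpolation=2)[:,:,::-1])
```

```text
[0.44288563 0.00362434 0.03419388]
[0.0002, -0.001, 0.0225, -0.001, -0.0, -0.0]
t 7.75 q [-0.05  0.05  2.26  0.    0.84 -0.11]
```

View pics/w5.png

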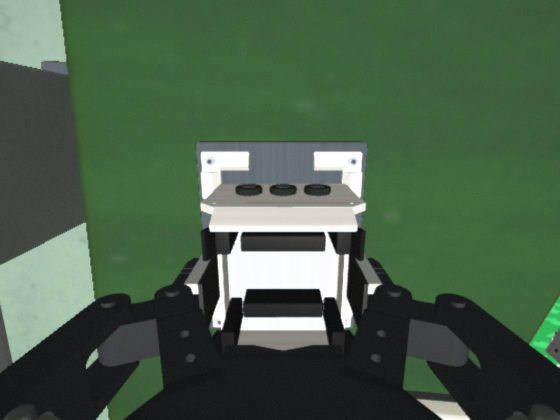

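The chassis is centred over the jig: plate at 197–367 px, panel at 201–366 px, edges parallel. Lowering.

apply_moves --pt "0 -0.0005 0.006 0 0 0 0.6" --pt "0 -0.0005 0.012 0 0 0 0.6" --pt "0 -0.0005 0.017 0 0 0 0.6" --pt "0 -0.0005 0.021 0 0 0 0.6" --pt "0 -0.0005 0.022 0 0 0 0.6" --pt "0 -0.0005 0.022 0 0 0 0.6"

```text
time: 8.3
tool_pos: [0.4421, 0.0033, 0.0127]
tcp_rot: [-2.154, -2.285, 0.001]
wrist_force: [0.2, 0.3, -2.0]
width: 0.689
```

apply_moves --pt "0 0 0.001 0 0 0 0.3" --pt "0 0 0.001 0 0 0 0.2" --pt "0 0 0.001 0 0 0 0" --pt "0 0 0.001 0 0 0 0" --pt "0 0 -0.02 0 0 0 0" --pt "0 0 -0.05 0 0 0 0" --pt "0 0 -0.09 0 0 0 0" --pt "0 0 -0.12 0 0 0 0"

```text
time: 8.97
tool_pos: [0.4432, 0.0033, 0.1359]
tcp_rot: [2.154, 2.285, 0.002]
wrist_force: [1.6, -0.9, -0.3]
width: 0.999
```

Run:
```python
from h import *
print(pose()[0],pose()[2]["width"]); rows([(.43,.0,.16,180),(.5,.0,.16,180)])
```

```text
[0.4431812  0.00329799 0.13588692] 0.9990587868634251
[-0.0025, -0.0133, -0.0241, 0.001, 0.001, -1.512]
[-0.0066, 0.0566, -0.024, 0.001, 0.001, -1.512]
t 8.9667 q [-0.05 -0.1   2.18  0.    1.06 -0.11]
```

Run:
```python
from h import *
im,P=grab("wrist","w6"); print(P[0])
cv2.imwrite("pics/w6c.png",cv2.resize(im[120:320,180:390],(630,600),interpolation=2)[:,:,::-1])
```

```text
[0.4431812  0.00329799 0.13588692]
```

View pics/w6c.png

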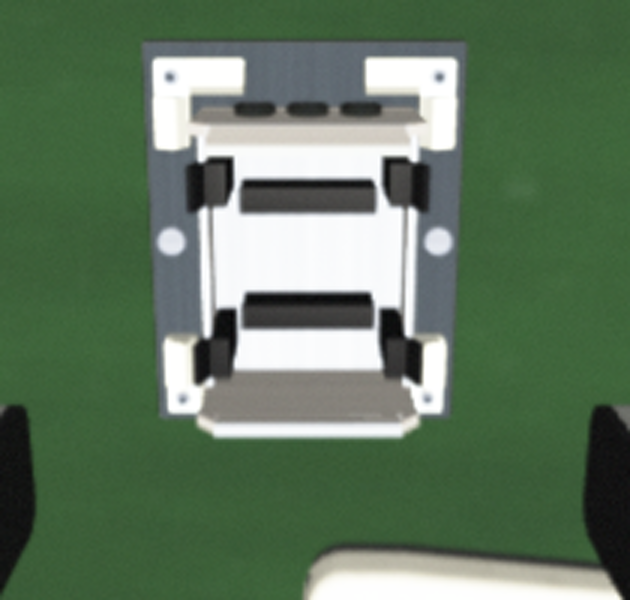

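The chassis sits flat between all four locators. For the battery I need its pose and the clearance to the blue cabinet beside it.

Run:
```python
from h import *
print("cab w1 z0",ray("wrist",[(525,140),(485,310)],0,load("w1")[1]))
for z in (0,.2,.4): print("cab top view",z,ray("top",[(138,130),(127,248)],z))
t,_=load("t1"); c=blob(t,(190,235,140,175),"nongreen"); rect("top",c,.01)
im,P=load("w6")
f=lambda a:np.array(a)/3.+[180,120]
q=ray("wrist",f([(210,185),(406,185),(214,356),(403,356)]),.041,P);print(q.round(4),q.mean(0))
```

```text
cab w1 z0 [[0.47821725 0.33013804 0.        ]
 [0.72012228 0.32196222 0.        ]]
cab top view 0 [[0.71328027 0.31757728 0.        ]
 [0.47664387 0.32801998 0.        ]]
cab top view 0.2 [[0.66720503 0.25114193 0.2       ]
 [0.48308471 0.25926711 0.2       ]]
cab top view 0.4 [[0.62112979 0.18470658 0.4       ]
 [0.48952555 0.19051424 0.4       ]]
centre [660.9 166.3] size [37.8 58. ] long axis deg 105.7
[[ 0.4174  0.0238  0.041 ]
 [ 0.4682  0.0268  0.041 ]
 [ 0.42   -0.0236  0.041 ]
 [ 0.4716 -0.0206  0.041 ]] [0.44431294 0.00161387 0.041     ]
```

Run:
```python
from h import *
rows([(.661,.166,.12,105.7)])
```

```text
[0.15, 0.2222, 0.0247, 0.012, 0.003, -0.215]
t 9.0167 q [-0.05 -0.11  2.17  0.    1.06 -0.11]
```

apply_moves --pt "0.02 0.03 0 0 0 -0.03 0" --pt "0.04 0.06 0 0 0 -0.06 0" --pt "0.06 0.09 0 0 0 -0.09 0" --pt "0.08 0.12 0.005 0 0 -0.12 0" --pt "0.1 0.15 0.01 0 0 -0.15 0" --pt "0.12 0.18 0.015 0 0 -0.18 0" --pt "0.14 0.208 0.02 0 0 -0.21 0" --pt "0.15 0.222 0.024 0 0 -0.215 0"

```text
time: 9.68
tool_pos: [0.6585, 0.1688, 0.109]
tcp_rot: [1.893, 2.505, 0.004]
wrist_force: [0.2, -0.3, 0.3]
width: 0.996
```

apply_moves --pt "0 0 0.03 0 0 0 0" --pt "0 0 0.04 0 0 0 0" --pt "0 0 0.04 0 0 0 0" --pt "0 0 0.04 0 0 0 0"

```text
time: 10.02
tool_pos: [0.6536, 0.1655, 0.0678]
tcp_rot: [-1.896, -2.502, 0.005]
wrist_force: [-0.0, 0.1, 0.1]
width: 0.999
```

Run:
```python
from h import *
im,P=grab("wrist","w7"); print(P[0])
c=blob(im,(200,370,120,310),"nongreen"); print(c.min(0),c.max(0)); x,a=rect("wrist",c,.01,P); rows([(*x,.012,a)])
```

```text
[0.65363108 0.16550155 0.06781691]
[269 182] [322 259]
centre [662.1 169.2] size [35.4 55.2] long axis deg 105.8
[0.0014, 0.0081, 0.0573, -0.001, -0.0, -0.001]
t 10.0667 q [ 0.21  0.4   1.74 -0.    1.   -0.06]
```

apply_moves --pt "0.001 0.008 0.01 0 0 0 0" --pt "0.001 0.008 0.03 0 0 0 0" --pt "0.001 0.008 0.05 0 0 0 0" --pt "0.001 0.008 0.065 0 0 0 0" --pt "0.001 0.008 0.065 0 0 0 0.3" --pt "0.001 0.008 0.065 0 0 0 0.6" --pt "0.001 0.008 0.065 0 0 0 0.7" --pt "0.001 0.008 0.065 0 0 0 0.7" --squeeze 30

```text
time: 10.73
tool_pos: [0.6642, 0.1696, 0.006]
tcp_rot: [1.896, 2.503, 0.003]
wrist_force: [-0.3, -0.5, 0.4]
width: 0.454
```

apply_moves --pt "0 0 0 0 0 0 0.75" --pt "0 0 0 0 0 0 0.75" --pt "0 0 0 0 0 0 0.75"

```text
time: 10.98
tool_pos: [0.6644, 0.1696, 0.0063]
tcp_rot: [1.896, 2.502, 0.004]
wrist_force: [0.3, -0.3, 6.4]
width: 0.406
```

apply_moves --pt "0 0 0 0 0 0 0.3" --pt "0 0 0 0 0 0 0.3" --pt "0 0 0.005 0 0 0 0.3" --pt "0 0 0.005 0 0 0 0.3" --pt "0 0 0.005 0 0 0 0.6" --pt "0 0 0.005 0 0 0 0.75" --pt "0 0 0.005 0 0 0 0.75" --pt "0 0 0.005 0 0 0 0.75"

```text
time: 11.65
tool_pos: [0.6629, 0.1693, -0.0007]
tcp_rot: [1.897, 2.504, 0.0]
wrist_force: [-0.5, -0.3, -0.4]
width: 0.409
```

apply_moves --pt "0 0 -0.002 0 0 0 0.75" --pt "0 0 -0.02 0 0 0 0.75" --pt "0 0 -0.05 0 0 0 0.75" --pt "0 0 -0.09 0 0 0 0.75" --pt "0 0 -0.1 0 0 0 0.75" --pt "0 0 -0.1 0 0 0 0.75"

```text
time: 12.15
tool_pos: [0.6666, 0.1701, 0.1049]
tcp_rot: [1.893, 2.499, 0.012]
wrist_force: [0.7, 0.3, -0.8]
width: 0.408
```

Run:
```python
from h import *
im,P=grab("wrist","w8"); print(P[0])
cv2.imwrite("pics/w8.png",im[:,:,::-1])
rows([(.5,.05,.105,98),(.443,.0026,.07,93.4)])
```

```text
[0.66659271 0.17010899 0.10492864]
[-0.0706, -0.1908, -0.0041, 0.005, -0.0, 0.134]
[-0.1008, -0.2587, 0.0306, 0.005, -0.0, 0.215]
t 12.2 q [ 0.21  0.38  1.7  -0.    1.06 -0.06]
```

View pics/w8.png

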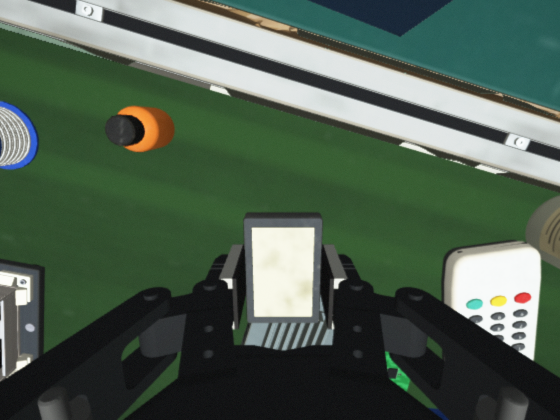

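Run:
```python
from h import *
im,P=load("w8")
f=lambda a:proj("wrist",P[0]+np.array(a)@P[1].T,P).round(1)
print(f([[.028,0,-.0107],[.030,0,-.0107],[-.028,0,-.0107],[.028,.018,-.0107],[.028,-.018,-.0107]]))
```

```text
[[280.9 213.5]
 [280.9 209.2]
 [281.  322.1]
 [321.3 213.6]
 [240.5 213.5]]
```

apply_moves --pt "-0.012 -0.03 0 0 0 0.025 0.75" --pt "-0.024 -0.065 0 0 0 0.05 0.75" --pt "-0.038 -0.1 0 0 0 0.08 0.75" --pt "-0.052 -0.135 0 0 0 0.11 0.75" --pt "-0.066 -0.17 0 0 0 0.14 0.75" --pt "-0.08 -0.205 0 0 0 0.17 0.75" --pt "-0.093 -0.24 0 0 0 0.2 0.75" --pt "-0.101 -0.259 0 0 0 0.215 0.75"

```text
time: 12.87
tool_pos: [0.4345, 0.0008, 0.0957]
tcp_rot: [-2.153, -2.28, 0.009]
wrist_force: [0.4, -0.6, -0.5]
width: 0.412
```

apply_moves --pt "0 0 0.01 0 0 0 0.75" --pt "0 0 0.02 0 0 0 0.75" --pt "0 0 0.03 0 0 0 0.75" --pt "0 0 0.03 0 0 0 0.75" --pt "0 0 0.03 0 0 0 0.75"

```text
time: 13.28
tool_pos: [0.4401, 0.0025, 0.0676]
tcp_rot: [-2.152, -2.285, 0.003]
wrist_force: [0.0, 0.2, -1.8]
width: 0.411
```

Run:
```python
from h import *
im,P=grab("wrist","w9"); print(P[0])
cv2.imwrite("pics/w9.png",cv2.resize(im[120:320,180:390],(630,600),interpolation=2)[:,:,::-1])
rows([(.443,.0026,.0275,93.4)])
```

```text
[0.44013585 0.0025112  0.06761352]
[-0.0, 0.0022, 0.0409, -0.002, -0.0, 0.001]
t 13.3333 q [-0.05 -0.01  2.24  0.    0.91 -0.11]
```

View pics/w9.png

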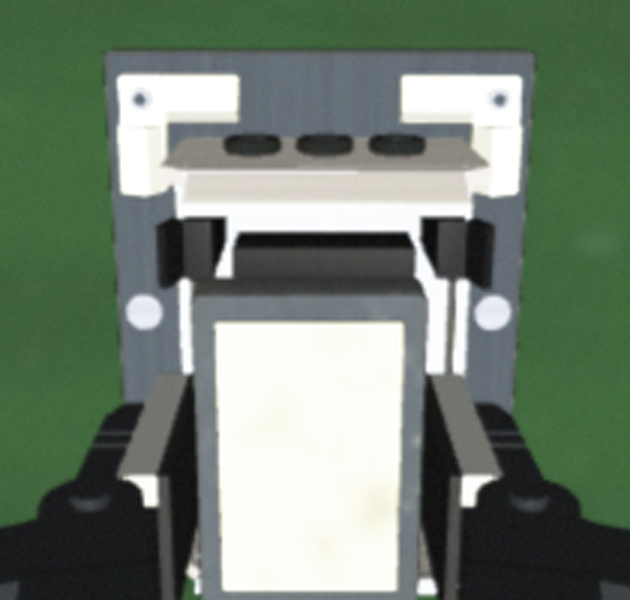

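Battery centre is at u≈311 and chassis ribs at u≈324 in the crop, so a shift of about +3 mm in tool y is needed. Then I'll lower it.

apply_moves --pt "0 0.003 0 0 0 0 0.75" --pt "0 0.003 0.01 0 0 0 0.75" --pt "0 0.003 0.02 0 0 0 0.75" --pt "0 0.003 0.03 0 0 0 0.75" --pt "0 0.003 0.037 0 0 0 0.75" --pt "0 0.003 0.039 0 0 0 0.75" --pt "0 0.003 0.039 0 0 0 0.75" --pt "0 0.003 0.039 0 0 0 0.75"

```text
time: 14.0
tool_pos: [0.4436, 0.0021, 0.03]
tcp_rot: [-2.155, -2.286, 0.001]
wrist_force: [-1.2, -0.1, -0.4]
width: 0.41
```

Run:
```python
from h import *
print(pose()[0],pose()[2]["wrist_force"])
rows([(.443,.0026,.0275,93.4)])
```

```text
[0.44362089 0.00212768 0.02999078] [-1.2301988  -0.11164663 -0.40429963]
[0.0005, -0.0006, 0.0025, -0.001, -0.0, -0.0]
t 14.0 q [-0.05  0.06  2.26  0.    0.83 -0.11]
```

apply_moves --pt "0 0 0.0015 0 0 0 0.75" --pt "0 0 0.0025 0 0 0 0.75" --pt "0 0 0.0025 0 0 0 0.75" --pt "0 0 0.0025 0 0 0 0.4" --pt "0 0 0.0025 0 0 0 0.3" --pt "0 0 0.0025 0 0 0 0.2" --pt "0 0 -0.01 0 0 0 0.2" --pt "0 0 -0.03 0 0 0 0"

```text
time: 14.67
tool_pos: [0.4416, 0.0023, 0.0588]
tcp_rot: [-2.152, -2.283, 0.005]
wrist_force: [-0.1, -0.2, -0.6]
width: 0.918
```

apply_moves --pt "0 0 -0.03 0 0 0 0" --pt "0 0 -0.06 0 0 0 0" --pt "0 0 -0.08 0 0 0 0" --pt "0 0 -0.08 0 0 0 0"

```text
time: 15.0
tool_pos: [0.4478, 0.002, 0.1457]
tcp_rot: [2.15, 2.281, 0.01]
wrist_force: [1.8, -0.6, 0.7]
width: 0.996
```

Run:
```python
from h import *
im,P=grab("wrist","w10"); print(P[0])
cv2.imwrite("pics/w10.png",cv2.resize(im[120:320,180:390],(630,600),interpolation=2)[:,:,::-1])
rows([(.643,-.054,.12,90),(.643,-.054,.12,75)])
```

```text
[0.44784132 0.00196393 0.1456922 ]
[-0.0675, 0.1928, 0.0247, 0.007, 0.001, 0.059]
[-0.0675, 0.1928, 0.0247, 0.007, -0.0, 0.321]
t 15.05 q [-0.05 -0.11  2.17 -0.    1.07 -0.11]
```

View pics/w10.png

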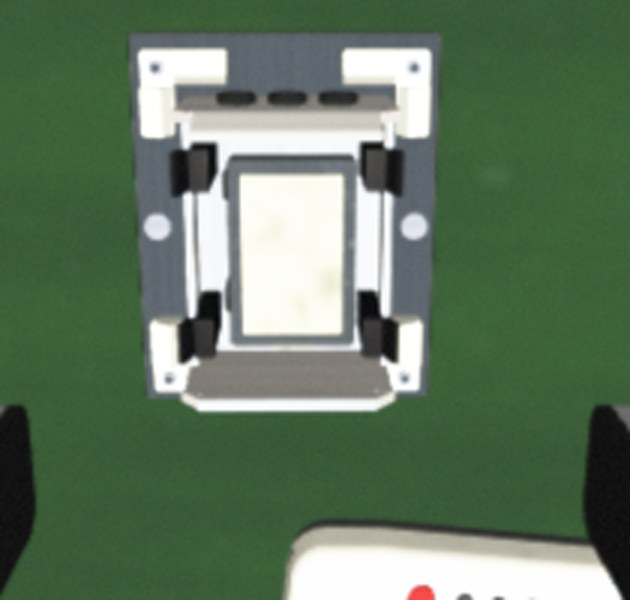

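The battery lies flat and square between the posts. Next is the board.

apply_moves --pt "-0.01 0.025 0 0 0 0.03 0" --pt "-0.02 0.055 0 0 0 0.06 0" --pt "-0.03 0.09 0 0 0 0.09 0" --pt "-0.043 0.125 0.01 0 0 0.12 0" --pt "-0.057 0.16 0.02 0 0 0.15 0" --pt "-0.067 0.19 0.03 0 0 0.18 0" --pt "-0.0675 0.193 0.035 0 0 0.18 0" --pt "-0.0675 0.193 0.035 0 0 0.18 0"

```text
time: 15.72
tool_pos: [0.6395, -0.0541, 0.101]
tcp_rot: [-2.349, -2.079, 0.006]
wrist_force: [0.3, 0.1, -0.8]
width: 0.999
```

Run:
```python
from h import *
im,P=grab("wrist","w11"); print(P[0])
roi=(200,370,110,310)
for k,z in (("pcb",.002),("bright",.016)):
    c=blob(im,roi,k); print(k,c.min(0),c.max(0)); rect("wrist",c,z,P)
cv2.imwrite("pics/w11.png",im[:,:,::-1])
```

```text
[ 0.63946305 -0.05412151  0.10102471]
pcb [249 162] [321 245]
centre [641.  -52.3] size [52.4 65.9] long axis deg 75.9
bright [264 185] [305 233]
centre [641. -52.] size [28.2 36.3] long axis deg 75.9
```

View pics/w11.png

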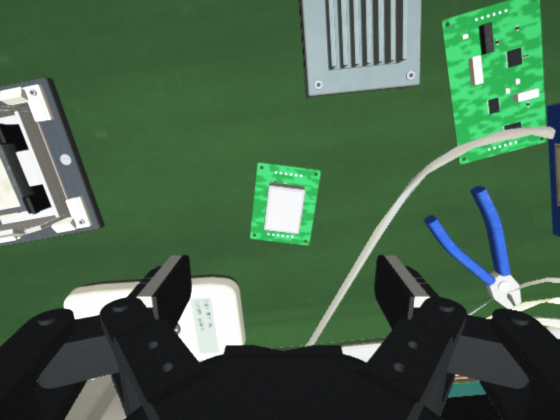

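Run:
```python
from h import *
print(pose()[0]);rows([(.641,-.052,.004,75.9)])
print(ray("wrist",[(415,195),(380,235),(345,290)],0.005,load("w11")[1]))
```

```text
[ 0.63849735 -0.0537026   0.10203357]
[0.002, 0.0029, 0.098, -0.006, 0.0, 0.125]
t 15.7667 q [-0.12  0.31  1.8   0.    1.04 -0.  ]
[[ 0.74481465 -0.05548568  0.005     ]
 [ 0.71615631 -0.08599634  0.005     ]
 [ 0.68429592 -0.13322916  0.005     ]]
```

apply_moves --pt "0.002 0.003 0.01 0 0 0.06 0" --pt "0.002 0.003 0.03 0 0 0.125 0" --pt "0.002 0.003 0.05 0 0 0.125 0" --pt "0.002 0.003 0.07 0 0 0.125 0" --pt "0.002 0.003 0.08 0 0 0.125 0" --pt "0.002 0.003 0.08 0 0 0.125 0" --pt "0.002 0.003 0.08 0 0 0.125 0"

```text
time: 16.35
tool_pos: [0.6424, -0.0519, 0.0251]
tcp_rot: [-2.476, -1.932, 0.002]
wrist_force: [0.1, 0.6, 1.8]
width: 1.004
```

Run:
```python
from h import *
rows([(.641,-.052,.004,75.9)])
im,P=grab("wrist","w12"); x,a=rect("wrist",blob(im,(200,370,110,340),"bright"),.016,P)
```

```text
[-0.0005, -0.0013, 0.0211, -0.002, 0.0, 0.0]
t 16.35 q [-0.12  0.4   1.83  0.    0.91  0.13]
centre [641.1 -52.9] size [28. 37.] long axis deg 76.0
```

apply_moves --pt "-0.001 -0.001 0.01 0 0 0 0" --pt "-0.001 -0.001 0.021 0 0 0 0" --pt "-0.001 -0.001 0.021 0 0 0 0" --pt "-0.001 -0.001 0.021 0 0 0 0.4" --pt "-0.001 -0.001 0.021 0 0 0 0.7" --pt "-0.001 -0.001 0.021 0 0 0 0.85" --pt "-0.001 -0.001 0.021 0 0 0 0.85" --pt "-0.001 -0.001 0.021 0 0 0 0.85"

```text
time: 17.07
tool_pos: [0.6429, -0.053, 0.0049]
tcp_rot: [2.477, 1.932, 0.001]
wrist_force: [-0.8, 0.1, 1.3]
width: 0.317
```

apply_moves --pt "0 0 0 0 0 0 0.85" --pt "0 0 0 0 0 0 0.85" --pt "0 0 0 0 0 0 0.85"

```text
time: 17.32
tool_pos: [0.643, -0.053, 0.0048]
tcp_rot: [2.477, 1.932, 0.001]
wrist_force: [0.3, 0.5, 2.4]
width: 0.319
```

apply_moves --pt "0 0 -0.01 0 0 0 0.85" --pt "0 0 -0.03 0 0 0 0.85" --pt "0 0 -0.06 0 0 0 0.85" --pt "0 0 -0.09 0 0 0 0.85" --pt "0 0 -0.1 0 0 0 0.85" --pt "0 0 -0.1 0 0 0 0.85"

```text
time: 17.82
tool_pos: [0.6455, -0.0533, 0.1089]
tcp_rot: [2.473, 1.929, 0.009]
wrist_force: [-0.1, -0.7, -0.9]
width: 0.321
```

Run:
```python
from h import *
im,P=grab("wrist","w13"); print(P[0])
for k,z in (("pcb",P[0][2]-.0048+.002),("bright",P[0][2]-.0048+.016)):
    x,a=rect("wrist",blob(im,(200,370,110,340),k),z,P); print("in tool",P[1].T@(np.r_[x,0]-P[0]*[1,1,0]))
rows([(.4438,.002,.1,93.4)])
```

```text
[ 0.64546519 -0.05330359  0.10887699]
centre [650.6 -35.8] size [29.8 51.3] long axis deg 165.7
in tool [1.81894512e-02 6.79184533e-04 2.30737004e-05]
centre [646.2 -52.8] size [27.5 35.5] long axis deg 75.6
in tool [6.36278546e-04 6.27495197e-04 5.46576361e-06]
[0.0048, -0.2073, 0.0054, 0.004, 0.0, -0.305]
t 17.8667 q [-0.12  0.31  1.79  0.    1.04  0.13]
```

apply_moves --pt "0.001 -0.025 0 0 0 -0.04 0.85" --pt "0.001 -0.055 0 0 0 -0.08 0.85" --pt "0.002 -0.085 0 0 0 -0.12 0.85" --pt "0.003 -0.115 0 0 0 -0.17 0.85" --pt "0.004 -0.145 0 0 0 -0.22 0.85" --pt "0.004 -0.175 0 0 0 -0.27 0.85" --pt "0.004 -0.2 0 0 0 -0.305 0.85" --pt "0.004 -0.207 0 0 0 -0.305 0.85"

```text
time: 18.53
tool_pos: [0.436, 0.0022, 0.1007]
tcp_rot: [-2.148, -2.283, 0.009]
wrist_force: [-0.5, 0.8, -2.0]
width: 0.316
```

apply_moves --pt "0 0 0.01 0 0 0 0.85" --pt "0 0 0.02 0 0 0 0.85" --pt "0 0 0.03 0 0 0 0.85" --pt "0 0 0.03 0 0 0 0.85" --pt "0 0 0.03 0 0 0 0.85"

```text
time: 18.95
tool_pos: [0.4423, 0.0011, 0.0727]
tcp_rot: [-2.154, -2.284, 0.003]
wrist_force: [-1.0, 0.5, -0.4]
width: 0.318
```

Run:
```python
from h import *
im,P=grab("wrist","w14"); print(P[0])
rows([(.4438,.0015,.0465,93.4)])
cv2.imwrite("pics/w14.png",cv2.resize(im[120:320,180:390],(630,600),interpolation=2)[:,:,::-1])
```

```text
[0.44233101 0.00114808 0.07271205]
[0.0003, 0.0009, 0.027, -0.002, -0.0, -0.001]
t 19.0 q [-0.05 -0.02  2.23 -0.    0.93 -0.11]
```

View pics/w14.png

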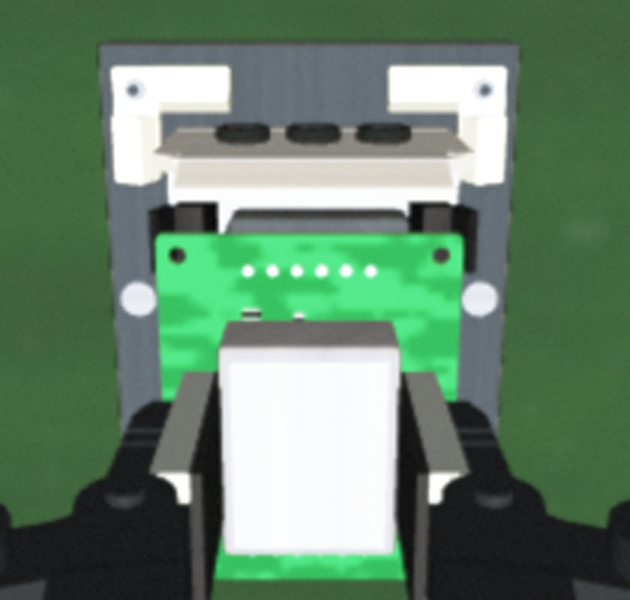

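The board is level and square over the posts: board centre u≈309 and lugs u≈313, so about +1 mm in tool y. Lowering.

apply_moves --pt "0.0005 0.001 0.005 0 0 0 0.85" --pt "0.0005 0.001 0.012 0 0 0 0.85" --pt "0.0005 0.001 0.018 0 0 0 0.85" --pt "0.0005 0.001 0.022 0 0 0 0.85" --pt "0.0005 0.001 0.022 0 0 0 0.85" --pt "0.0005 0.001 0.022 0 0 0 0.85"

```text
time: 19.5
tool_pos: [0.4432, 0.0019, 0.0518]
tcp_rot: [-2.154, -2.285, 0.001]
wrist_force: [-0.6, -1.4, -0.8]
width: 0.319
```

Run:
```python
from h import *
print(pose()[0],pose()[2]["wrist_force"])
rows([(.4433,.0018,.046,93.4)])
```

```text
[0.44319491 0.00191155 0.05181384] [-0.56279355 -1.42782725 -0.78655403]
[-0.0001, 0.0001, 0.0058, -0.001, -0.0, -0.0]
t 19.5 q [-0.05  0.02  2.25 -0.    0.88 -0.11]
```

apply_moves --pt "0 0 0.002 0 0 0 0.85" --pt "0 0 0.004 0 0 0 0.85" --pt "0 0 0.0055 0 0 0 0.85" --pt "0 0 0.0055 0 0 0 0.85" --pt "0 0 0.0055 0 0 0 0.85"

```text
time: 19.92
tool_pos: [0.4436, 0.0019, 0.0467]
tcp_rot: [-2.155, -2.286, 0.0]
wrist_force: [0.2, 0.4, -0.3]
width: 0.313
```

apply_moves --pt "0 0 0.0005 0 0 0 0.6" --pt "0 0 0.0005 0 0 0 0.5" --pt "0 0 0.0005 0 0 0 0.3" --pt "0 0 0.0005 0 0 0 0.3" --pt "0 0 -0.02 0 0 0 0.2" --pt "0 0 -0.05 0 0 0 0" --pt "0 0 -0.08 0 0 0 0" --pt "0 0 -0.1 0 0 0 0"

```text
time: 20.58
tool_pos: [0.4448, 0.0018, 0.1495]
tcp_rot: [2.153, 2.284, 0.003]
wrist_force: [1.2, 0.4, -0.3]
width: 1.004
```

Run:
```python
from h import *
im,P=grab("wrist","w15"); print(P[0])
roi=(200,370,110,320)
for k,z in (("pcb",.043),("bright",.057)):
    try: x,a=rect("wrist",blob(im,roi,k),z,P)
    except Exception as e: print(e)
cv2.imwrite("pics/w15.png",cv2.resize(im[120:320,180:390],(630,600),interpolation=2)[:,:,::-1])
rows([(.69,.0715,.13,90)])
```

```text
[0.44478519 0.00182512 0.1495291 ]
centre [444.6   1.5] size [50.8 64.1] long axis deg 93.5
centre [440.4  46.6] size [23.8 72.9] long axis deg 3.4
[0.0554, 0.246, 0.0255, 0.009, 0.001, 0.059]
t 20.6333 q [-0.05 -0.12  2.16  0.    1.09 -0.11]
```

View pics/w15.png

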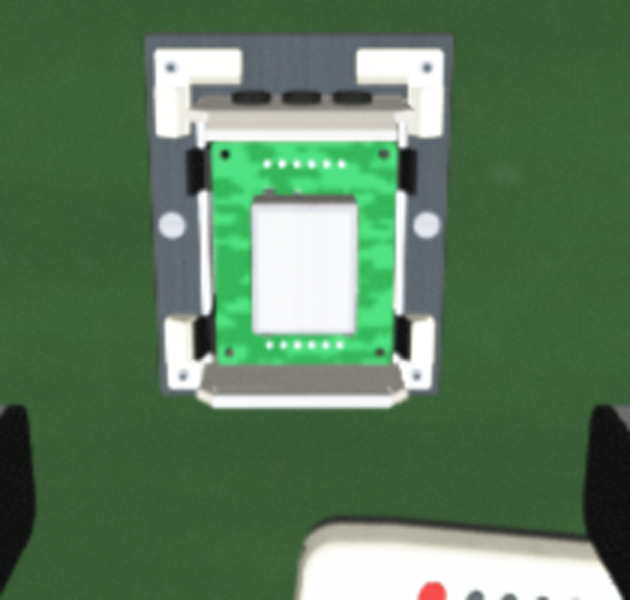

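The board lies on the posts between the lugs at (444.6, 1.5) mm, 93.5°, with the size matching. Now the cover: estimate from the earlier picture w3, then hover.

Run:
```python
from h import *
im,P=load("w3")
q=ray("wrist",[(385,97),(517,40),(547,197),(432,237)],.033,P); print(q.round(3),q.mean(0)); print(np.linalg.norm(np.diff(q,axis=0),axis=1))
s=ray("wrist",[(403,98),(510,52),(540,195),(440,227)],.033,P);print("screws",s.mean(0),np.linalg.norm(np.diff(s,axis=0),axis=1))
d=q[2]-q[1];print(np.degrees(np.arctan2(d[1],d[0])))
print(im[97:100,440:444],im[150,395],im[215,445])
```

```text
[[0.668 0.116 0.033]
 [0.739 0.115 0.033]
 [0.737 0.024 0.033]
 [0.667 0.027 0.033]] [0.70260517 0.07047879 0.033     ]
[0.07149596 0.09060626 0.06935518]
screws [0.70433782 0.0701188  0.033     ] [0.05815252 0.08353472 0.0596298 ]
-91.58419906947661
[[[162 180 182]
  [150 168 167]
  [149 165 167]
  [164 183 186]]

 [[146 165 164]
  [156 174 176]
  [161 180 182]
  [159 177 180]]

 [[134 148 148]
  [126 139 138]
  [121 135 135]
  [123 136 133]]] [61 66 60] [175 194 197]
```

apply_moves --pt "0.008 0.03 0 0 0 0 0" --pt "0.016 0.07 0 0 0 0 0" --pt "0.025 0.11 0 0 0 0.02 0" --pt "0.034 0.15 0 0 0 0.04 0" --pt "0.043 0.19 0.005 0 0 0.06 0" --pt "0.05 0.225 0.01 0 0 0.06 0" --pt "0.055 0.246 0.02 0 0 0.06 0" --pt "0.055 0.246 0.02 0 0 0.06 0"

```text
time: 21.3
tool_pos: [0.6889, 0.0726, 0.124]
tcp_rot: [-2.221, -2.221, -0.0]
wrist_force: [0.2, -0.1, -0.5]
width: 1.0
```

apply_moves --pt "0 0 0 0 0 0 0" --pt "0 0 0 0 0 0 0"

```text
time: 21.47
tool_pos: [0.685, 0.0712, 0.1259]
tcp_rot: [-2.222, -2.22, 0.003]
wrist_force: [-0.5, 0.5, 0.5]
width: 0.997
```

Run:
```python
from h import *
im,P=grab("wrist","w16"); print(P[0])
g=cv2.cvtColor(im,cv2.COLOR_RGB2GRAY)
print(proj("wrist",[[.697,.072,.033],[.6615,.026,.033],[.6615,.118,.033],[.7325,.118,.033],[.7325,.026,.033]],P).round())
for v in range(150,300,8): print(v,g[v,215:360:6])
```

```text
[0.6849849  0.07115095 0.12593231]
[[297. 208.]
 [254. 262.]
 [251. 150.]
 [345. 150.]
 [339. 262.]]
150 [ 62  61  59  62  60  60  60  61 140 137 138 134 128 120 124 101  98  83
  85  77  89  72  68  65  61]
158 [ 62  63  59  61  60  60  61  61 147 103 145 144 143 141 143 142 143 141
 143 141 143 141 122 141  62]
166 [ 60  61  61  62  62  60  63  61 148 144 144 145 148 144 144 143 147 141
 141 142 141 139 143  90  60]
174 [ 59  58  58  58  57  58  60  58 145 146 143 141 120 150 149  95 138 153
  95 124 143 142 141  74  60]
182 [ 59  59  59  58  60  59  59  58 144 145 145 127 129 145 150  83 144 149
  74 144 140 145 144  59  58]
190 [ 57  56  59  59  57  58  59  56 142 146 146 120 159 144 170  72 146 152
  60 138 152 141 143  54  56]
198 [ 57  59  54  56  58  58  59  59 145 146 145 123 140 143 146 106 144 152
  63 142 153 142 142  55  60]
206 [ 59  57  59  57  57  58  58  59 147 144 143 149 146 142 126 150 143 158
  93 138 154 142 144  59  60]
214 [ 58  58  56  59  62  61  59  61 145 142 144 144 146 139 154 142 138 131
 148 101 151 141 142  60  59]
222 [ 61  59  59  58  62  60  60  62
[... 233 characters left out ...]
2 120 135 155  77 142
 154  56 140 140  85  63  61]
246 [ 61  61  62  61  60  61  63  60 145 147 143 143 154 109 143 153  76 140
 153  57 142 144  67  63  60]
254 [ 63  63  60  61  61  61  63  62 145 159 146 143 145 144 144 140 144 141
 144 145 133 139  64  63  59]
262 [ 62  66  61  64  63  63  61  65  62  60  59  62  62  64  68  67  73  64
  78  85  90 101  60  62  63]
270 [65 65 65 61 65 63 65 65 62 63 63 63 64 62 62 62 64 64 62 61 63 65 65 63
 63]
278 [64 65 61 64 62 63 62 62 64 61 63 64 62 61 61 62 61 63 59 64 63 65 64 62
 63]
286 [61 62 62 61 62 61 63 60 60 61 61 60 58 60 58 59 61 60 62 63 58 59 59 62
 62]
294 [65 62 62 63 61 64 61 62 61 60 62 61 58 57 60 59 58 58 60 58 59 59 60 58
 61]
```

```bash
cat >> h.py <<'E'
def cover(im,P,roi=(215,370,130,290),z=.033):
    u0,u1,v0,v1=roi; g=cv2.cvtColor(im,cv2.COLOR_RGB2GRAY)[v0:v1,u0:u1]
    b=im[v0:v1,u0:u1].astype(int); m=((g>110)&(b[:,:,2]>=b[:,:,1]-12)).astype(np.uint8)
    m=cv2.morphologyEx(m,cv2.MORPH_CLOSE,np.ones((9,9))); m=cv2.morphologyEx(m,cv2.MORPH_OPEN,np.ones((5,5)))
    c=max(cv2.findContours(m,cv2.RETR_EXTERNAL,cv2.CHAIN_APPROX_NONE)[0],key=cv2.contourArea).reshape(-1,2)+[u0,v0]
    print(c.min(0),c.max(0)); return rect("wrist",c,z,P)
E
python3 - <<'E'
from h import *
im,P=load("w16"); x,a=cover(im,P); rows([(*x,.08,a)])
E
```

```text
[261 150] [353 261]
centre [703.4  72.2] size [69.9 91. ] long axis deg 88.9
[0.0012, 0.0185, 0.0466, -0.001, 0.0, 0.018]
t 21.5167 q [ 0.07  0.37  1.67 -0.    1.11  0.07]
```

apply_moves --pt "0.001 0.009 0.02 0 0 0.018 0" --pt "0.001 0.018 0.04 0 0 0.018 0" --pt "0.001 0.018 0.055 0 0 0.018 0" --pt "0.001 0.018 0.055 0 0 0.018 0" --pt "0.001 0.018 0.055 0 0 0.018 0" --pt "0.001 0.018 0.055 0 0 0.018 0"

```text
time: 22.02
tool_pos: [0.7037, 0.0721, 0.0727]
tcp_rot: [2.242, 2.2, 0.001]
wrist_force: [-0.7, 0.1, 0.8]
width: 1.0
```

Run:
```python
from h import *
im,P=grab("wrist","w17"); print(P[0]); x,a=cover(im,P,(210,365,120,320)); rows([(*x,.0325,a)])
```

```text
[0.70367095 0.07212388 0.07273756]
[222 160] [340 297]
centre [703.1  72.3] size [70.1 91.1] long axis deg 88.6
[0.0, -0.0013, 0.0409, 0.002, -0.0, 0.006]
t 22.0667 q [ 0.07  0.45  1.66 -0.    1.03  0.09]
```

apply_moves --pt "0 -0.001 0.015 0 0 0.006 0" --pt "0 -0.001 0.03 0 0 0.006 0" --pt "0 -0.001 0.04 0 0 0.006 0" --pt "0 -0.001 0.04 0 0 0.006 0" --pt "0 -0.001 0.04 0 0 0.006 0.3" --pt "0 -0.001 0.04 0 0 0.006 0.5" --pt "0 -0.001 0.04 0 0 0.006 0.65" --pt "0 -0.001 0.04 0 0 0.006 0.65" --squeeze 50

```text
time: 22.73
tool_pos: [0.704, 0.0724, 0.0331]
tcp_rot: [2.248, 2.193, 0.002]
wrist_force: [1.0, 0.6, -0.2]
width: 0.501
```

apply_moves --pt "0 0 0 0 0 0 0.65" --pt "0 0 0 0 0 0 0.65" --pt "0 0 0 0 0 0 0.65" --pt "0 0 0 0 0 0 0.65"

```text
time: 23.07
tool_pos: [0.7039, 0.0724, 0.0328]
tcp_rot: [2.248, 2.193, 0.002]
wrist_force: [1.4, 0.2, 3.3]
width: 0.505
```

apply_moves --pt "0 0 -0.01 0 0 0 0.65" --pt "0 0 -0.03 0 0 0 0.65" --pt "0 0 -0.06 0 0 0 0.65" --pt "0 0 -0.085 0 0 0 0.65" --pt "0 0 -0.09 0 0 0 0.65" --pt "0 0 -0.09 0 0 0 0.65" --pt "0 0 -0.09 0 0 0 0.65"

```text
time: 23.65
tool_pos: [0.7022, 0.0722, 0.1209]
tcp_rot: [-2.248, -2.193, 0.002]
wrist_force: [0.0, -0.5, -1.5]
width: 0.498
```

Run:
```python
from h import *
im,P=grab("wrist","w18"); print(P[0]); x,a=cover(im,P,(200,375,120,350),P[0][2])
print("in tool",P[1].T@(np.r_[x,0]-P[0]*[1,1,0]),"tool heading",np.degrees(np.arctan2(P[1][1,0],P[1][0,0])))
rows([(.444,.0018,.122,93.4)])
```

```text
[0.70221924 0.07224595 0.1208787 ]
[208 171] [357 349]
centre [702.8  68.7] size [70.  98.2] long axis deg 88.6
in tool [-3.56306160e-03  6.39155732e-04 -3.49377956e-07] tool heading 88.56819984559515
[-0.0768, -0.2555, -0.0015, -0.004, 0.0, -0.084]
t 23.7 q [0.07 0.4  1.63 0.   1.11 0.09]
```

apply_moves --pt "-0.009 -0.03 0 0 0 -0.01 0.65" --pt "-0.019 -0.065 0 0 0 -0.02 0.65" --pt "-0.03 -0.1 0 0 0 -0.03 0.65" --pt "-0.041 -0.135 0 0 0 -0.045 0.65" --pt "-0.052 -0.17 0 0 0 -0.06 0.65" --pt "-0.062 -0.205 0 0 0 -0.075 0.65" --pt "-0.072 -0.24 0 0 0 -0.084 0.65" --pt "-0.077 -0.2555 0 0 0 -0.084 0.65"

```text
time: 24.37
tool_pos: [0.4383, 0.0013, 0.1179]
tcp_rot: [-2.15, -2.281, 0.01]
wrist_force: [-0.2, -0.0, -1.5]
width: 0.5
```

apply_moves --pt "0 0 0.005 0 0 0 0.65" --pt "0 0 0.01 0 0 0 0.65" --pt "0 0 0.015 0 0 0 0.65" --pt "0 0 0.015 0 0 0 0.65" --pt "0 0 0.015 0 0 0 0.65"

```text
time: 24.78
tool_pos: [0.4459, 0.0019, 0.1059]
tcp_rot: [-2.154, -2.285, 0.002]
wrist_force: [0.5, 0.0, -1.8]
width: 0.499
```

Run:
```python
from h import *
print(pose()[0]); rows([(.444,.0018,.0628,93.4)])
```

```text
[0.44592252 0.00194084 0.10586573]
[-0.0, -0.0019, 0.0431, -0.002, -0.0, 0.0]
t 24.7833 q [-0.05 -0.06  2.2   0.    1.   -0.11]
```

apply_moves --pt "0 -0.0015 0 0 0 0 0.65" --pt "0 -0.0015 0.004 0 0 0 0.65" --pt "0 -0.0015 0.008 0 0 0 0.65" --pt "0 -0.0015 0.012 0 0 0 0.65" --pt "0 -0.0015 0.016 0 0 0 0.65" --pt "0 -0.0015 0.016 0 0 0 0.65" --pt "0 -0.0015 0.016 0 0 0 0.65"

```text
time: 25.37
tool_pos: [0.4437, 0.0017, 0.0903]
tcp_rot: [-2.154, -2.285, 0.001]
wrist_force: [0.3, -0.0, -2.0]
width: 0.502
```

Run:
```python
from h import *
print(pose()[0]); rows([(.444,.0018,.0628,93.4)])
im,P=grab("wrist","w19"); cv2.imwrite("pics/w19.png",im[:,:,::-1])
```

```text
[0.44372873 0.00165702 0.09032736]
[0.0001, 0.0003, 0.0275, -0.001, -0.0, -0.0]
t 25.3667 q [-0.05 -0.04  2.22  0.    0.96 -0.11]
```

No contact force, so the skirts have entered. Continuing down slowly.

apply_moves --pt "0 0 0.003 0 0 0 0.65" --pt "0 0 0.006 0 0 0 0.65" --pt "0 0 0.009 0 0 0 0.65" --pt "0 0 0.012 0 0 0 0.65" --pt "0 0 0.015 0 0 0 0.65"

```text
time: 25.83
tool_pos: [0.444, 0.0016, 0.0754]
tcp_rot: [-2.155, -2.286, 0.0]
wrist_force: [0.1, 0.3, -1.4]
width: 0.499
```

apply_moves --pt "0 0 0.003 0 0 0 0.65" --pt "0 0 0.006 0 0 0 0.65" --pt "0 0 0.009 0 0 0 0.65" --pt "0 0 0.011 0 0 0 0.65" --pt "0 0 0.0115 0 0 0 0.65" --pt "0 0 0.0115 0 0 0 0.65"

```text
time: 26.33
tool_pos: [0.444, 0.0016, 0.0641]
tcp_rot: [-2.155, -2.286, 0.0]
wrist_force: [-0.0, 0.5, -2.3]
width: 0.5
```

Close to seated (expected 0.0628). Pressing gently the last bit.

apply_moves --pt "0 0 0.001 0 0 0 0.65" --pt "0 0 0.002 0 0 0 0.65" --pt "0 0 0.003 0 0 0 0.65" --pt "0 0 0.003 0 0 0 0.65" --pt "0 0 0.003 0 0 0 0.65"

```text
time: 26.75
tool_pos: [0.4446, 0.0016, 0.0629]
tcp_rot: [2.155, 2.286, 0.0]
wrist_force: [-4.6, 0.4, 10.8]
width: 0.504
```

Contact at 0.0629, exactly the seated height. Releasing and retreating.

apply_moves --pt "0 0 -0.002 0 0 0 0.65" --pt "0 0 -0.002 0 0 0 0.4" --pt "0 0 -0.002 0 0 0 0.3" --pt "0 0 -0.002 0 0 0 0.1" --pt "0 0 -0.005 0 0 0 0" --pt "0 0 -0.03 0 0 0 0" --pt "0 0 -0.06 0 0 0 0" --pt "0 0 -0.1 0 0 0 0"

```text
time: 27.42
tool_pos: [0.4416, 0.0017, 0.1598]
tcp_rot: [-2.152, -2.282, 0.006]
wrist_force: [0.5, 1.0, -1.1]
width: 1.003
```

apply_moves --pt "0 0 -0.01 0 0 0 0" --pt "0 0 -0.02 0 0 0 0" --pt "0 0 -0.02 0 0 0 0"

```text
time: 27.67
tool_pos: [0.4456, 0.0015, 0.1835]
tcp_rot: [2.153, 2.284, 0.004]
wrist_force: [-0.1, 0.2, 0.1]
width: 0.999
```

Run:
```python
from h import *
im,P=grab("wrist","w20"); print(P[0]); x,a=cover(im,P,(210,370,110,310),.063)
rect("wrist",blob(im,(200,370,90,310),"nongreen"),.01,P)
sc,_=grab("scene","s20"); t,_=grab("top","t20"); t0,_=load("t1")
d=cv2.absdiff(t,t0).max(2); d[:, :]=d
for n,(u,v) in dict(spool=(206,268),bottle=(189,208),term=(366,232)).items(): print(n,d[v-25:v+25,u-20:u+20].mean())
A=cv2.resize(im[90:310,190:390],(400,440)); B=cv2.resize(sc[180:320,220:440],(400,255))
cv2.imwrite("pics/w20m.png",np.hstack([A,cv2.copyMakeBorder(B,0,185,0,0,cv2.BORDER_CONSTANT)])[:,:,::-1])
```

```text
[0.44562363 0.00153419 0.18354877]
[235 133] [323 249]
centre [443.5   7.5] size [ 74.4 103.7] long axis deg 93.4
centre [442.9  -3.2] size [ 90.9 128.4] long axis deg 93.4
spool 4.024
bottle 3.225
term 1.84
```

View pics/w20m.png

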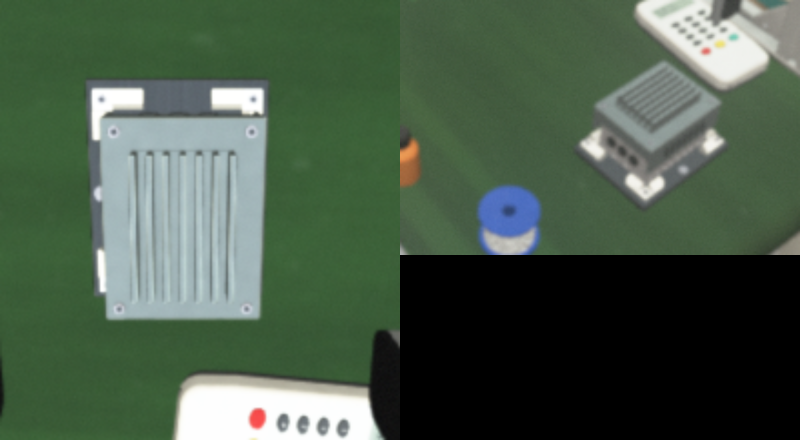

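Run:
```python
from h import *
im,P=load("w20")
f=lambda a:np.array(a)/2.+[190,90]
q=ray("wrist",f([(101,116),(267,116),(260,318),(106,318)]),.063,P);print(q.mean(0).round(4),np.linalg.norm(np.diff(q,axis=0),axis=1).round(4))
p=ray("wrist",f([(87,79),(268,79)]),.01,P);m=p.mean(0);d=np.radians(93.4);print("jig",(m[:2]-.058*np.array([np.cos(d),np.sin(d)])).round(4))
s=status.read_state();print(s["joint_vel"].round(3),s["time"]); job.finish_job()
```

```text
[0.4461 0.0015 0.063 ] [0.0696 0.0915 0.0707]
jig [0.4432 0.0026]
[ 0.     0.011  0.013 -0.001  0.002 -0.   ] 27.8167
the job is handed in; nothing more can be done
```

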